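# Tune the shelf radio with its edge thumbwheel

### The arm

A 6-joint arm with a two-finger parallel gripper is mounted at the origin on the work surface. World frame = base frame: x ahead of the robot, y to its left, z up, the work surface at z = 0. Lengths are in mm, angles in rad, forces in N, time in s.
With the tool pointing down it reaches from about 275 to 750 mm from the base axis. Payload 10.2 kg.
Tool frame: the origin (TCP) lies midway between the tips of the shut fingers; the grasp point (between the pads) lies 19 mm behind it (ctrl.pinch_z is the distance from the TCP to the grasp point, in mm); x points along the fingers, z is the direction in which the jaws open and shut, and the axes are right-handed (so a half turn about x gives the same grasp; the last joint's range is limited). The gripper opens to 85 mm and grips with 20 to 120 N. Pads are 22 mm wide; open, the fingers measure 114 mm over their backs; the gripper's body (76 mm by 85 mm) begins 54 mm behind the grasp point. The pads swing forward as they close: fully open they stand 13 mm farther back than shut.
Start: joints at [1.068, 0.313, 1.498, -0, 1.331, -0.223], TCP at [144.999, 504.586, 231.294] pointing down, gripper open.
Joint ranges: [-2.94, 2.94], [-0.97, 2.17], [0.19, 2.56], [-1.23, 4.37], [0.02, 3.11], [-2.88, 2.88]. Speed limits (rad/s): [2.39, 2.39, 3.01, 3.14, 3.14, 3.14].

### API

Orientations are given as a unit quaternion [w, x, y, z].
In Python, from rig import ctrl, capture, workorder, nets gives the robot as it stands. The module is installed in compiled form; this text tells all that it offers.
- The arm moves only by the tool send_rows, never from a script. Its argument "rows" is text: rows parted by semicolons, each of 5 numbers parted by spaces: the opening, from 0 (shut) to 1 (fully open), then the shift along the tool's x, y, z in cm, then the turn about the tool's x in units of 5 degrees (1.0 is 5 degrees). In form: grip x y z yaw; .... A call has 1 to 12 rows; each row is the pose to reach, as a shift and turn from the pose commanded when the call began, along the tool's axes at that moment; what a row does not reach only later rows make up. A row lasts 1/10 s, in which the tool goes at most 50 mm and 8.59 degrees, less where a joint would pass 70% of its speed; a pose out of reach is approached as far as the arm can. A call with a gripper value outside its range is refused whole. The fingers move at their own pace and stop on an object; "grip_force" is the grip in N (left out, the last holds). Time passes only in rows, so rows that repeat a pose let the fingers close. It gives the time, the measured TCP pose, the force and the opening at its end, in the units of the state.
- ctrl.sense(): the state, without advancing time (a new reading comes with each control period).
- capture(name): name is "scene" or "top" or "wrist"; returns a dict with "pixels" (400x640x3 uint8, red, green, blue), "intrinsics" (3x3 intrinsics, pixels), "view" (4x4, takes a point from world to camera coordinates); the wrist camera has in their place "mount" (4x4, takes a point from camera to tool coordinates, whose origin is the TCP and whose axes are the tool frame's). Camera axes: x right, y down, z forward; pixel columns grow to the right and rows downward; lengths in mm; the calibration is good to about 2 mm. A picture is of the moment at which its call begins: read the wrist's pose just before it. There is no depth.
- workorder.finish_job(): hands the job in, once; it reports no verdict.
Trained networks look in a picture, given as the dict that the camera call returned (one of the last four; its "shot" number tells which), for a name from the list of things; names that differ only in an ending like _2 or _b are one class to them, and where a whole thing is asked for, a point or a joint stands for the part that bears it (a point fixed in the world has none). Each returns a list of dicts, best first, with "confidence" (0 to 1); they miss things now and then, are a little off and sometimes report something else, mostly with a low value. They report only what shows in the picture. A call takes as long as a camera call. They do not tell look-alikes from the thing itself.
- nets.boxes_of(picture, target): "location" ([x, y, z] in mm, in world coordinates, good to about 4 mm: the middle of the surface that is visible of it).
- nets.spot_point(picture, target): "location" ([x, y, z] in mm, in world coordinates, good to about 4 mm: a listed point, or the origin of a listed thing).
The state is a dict: "time_s": time; "joints": joint angles; "dq": joint speeds; "tau": joint torques, N m; "eef_pos": TCP position; "ee_rot": TCP orientation; "force": force on the tool from outside, world axes, zero at the start; "wrist_torque": the same for the moment, N m; "grip_width": opening from 0.0 (shut) to 1.0 (fully open).
Only numpy, scipy, OpenCV 4.12 (cv2) and the standard library are available. Lean on these libraries where they do the work, as an engineer would, in place of code of your own. Each camera call takes 0.05 s, during which the arm holds its last target.

### The job

Switch the radio on with the orange slide switch on its top, then roll the black tuning thumbwheel with a fingertip until the red needle stands on the green station marker, and let go. Press the wheel only lightly: it is also a push switch, and pushed in too far it clicks and wipes the stored station. Leave the marker, the white volume wheel, the radio's place and everything else on the shelf as they are.

Things in the scene. Friction and masses are not known exactly. Their poses are not given: they have to be found in the camera images.
- radio: Grey portable radio on rubber feet, loose, 0.7 to 1.1 kg, 220 (its y) x 80 (its x) x 150 high. Origin: centre of its underside; x points out of the front (dial, speaker; away from the robot), z up. Flat top at z = 150; on its middle line (x = 0): white volume wheel at y = -85, orange switch cap at y = -26 (off) to -14 (on), black tuning wheel at y = +50. Friction on the shelf is ordinary.
- wheel_top (a point): Point of the case (x 0, y 50, z 157 in the radio's frame, same axes): nominal top of the tuning wheel, a ribbed disc of radius 28, 12 wide, axle along the radio's x, standing 7 above the flat top. Guard ribs 2.5 high, from 8.5 to 14.5 either side of x = 0 and 56 long, keep it from being pinched. The wheel runs out of true: its real top is up to 1.5 higher or lower and shifts as it turns.
- tuning (a joint): Angle of the tuning wheel and the red needle on its axle, rad, stops at -1.25 and 1.25; 0: needle straight down. It starts negative, the marker at 0 or more. Dragging the top of the wheel towards the radio's -y raises it and swings the needle tip to +y; 28 mm of rim per rad. Stiff: takes 1.8 N along the rim, so pressing too lightly slips; stays where left.
- press (a joint): How far the tuning wheel is pushed down into the radio, m; 0 is free, it springs back. A stiff spring: it gives from 1.1 N on, then 1 mm per 11 N; at 0.001 m (about 12 N) it clicks and wipes the station; stop at 0.0018 m. Felt as force better than seen: 3 to 8 N is a good rolling pressure.
- marker (a joint): Angle of the green station marker clipped on the dial, rad, same zero, axle and direction as tuning. Fixed by its clip; not to be touched.
- needle_tip (a point): Tip of the red needle, on the front face, 55 from the axle.
- marker_tip (a point): Middle of the inner edge of the green marker (a tab 12 wide, 8 tall), 55 from the axle in the needle's plane: where the needle tip must come.
- power (a joint): Travel of the orange slide switch, m: 0 off, 0.012 fully on (towards the radio's +y). About 1.5 N moves it; it stays where it is left.
- switch_top (a point): Centre of the top of the switch cap, a block 12 x 12 and 8 high on the radio's flat top (cap top at z = 159); moves with the switch, axes as the radio.
- volume_rim (a point): Point on the rim of the white volume wheel (radius 16, width 9, axle along the radio's x, top 5 above the radio's flat top at y = -85); not to be turned.
- tumbler_a: Empty cut-glass tumbler, 78 across, 90 high, origin under its centre. Leave alone.
- tumbler_b: Second such tumbler. Leave alone.
- opener: Flat stainless bottle opener, 121 x 39 x 5, lying flat; origin at the middle of its underside. Leave alone.
- ashtray: Green glass ashtray, 120 across, 38 high, origin under its centre. Leave alone.
- tin: Round aluminium tin with screw lid, 90 across, 52 high, origin under its centre. Leave alone.
- remote: Black remote control, 160 x 46 x 19, lying flat; origin under its centre. Leave alone.
- domino_box: Dark wooden domino box, 170 x 55 x 40; origin under its centre. Leave alone.
There are look-alikes about, which are no part of the job. Leave any pink or yellow look-alike of the radio alone.

How it is judged:
By the outcome, as a careful person would: the job done as asked, in the order asked, and still so for the second after the job is handed in, with the robot touching nothing.
It also fails if it takes over 67 s, if anything falls off the work surface, if the arm or the gripper's body presses on something with over 40 N, if the wrist force passes 120 N, or if a joint passes its speed limit or range.

## Working session

There is one attempt and no reset: what is moved stays moved. The work goes in short steps, Python scripts to look and compute and a tool call to move; the robot and the scene stay as the last step left them, time stands still between calls to the robot, and variables do not carry over. Pictures are saved under pics/ and viewed, and the job is handed in when it is done.

Besides the shell and the picture viewer there is one more tool, called as a command line: name --argument value ..., lists and objects as JSON in quotes. send_rows: Moves the arm, as the interface text tells. Its arguments: {"type":"object","properties":{"rows":{"type":"string"},"grip_force":{"type":"number"}},"required":["rows"]}

```bash
mkdir -p pics; cat > h.py <<'E'
import numpy as np, cv2
from rig import ctrl, capture, workorder, nets
def save(p,n,crop=None,s=1):
    im=p["pixels"][:,:,::-1]
    if crop: x0,y0,x1,y1=crop; im=im[y0:y1,x0:x1]
    im=cv2.resize(np.ascontiguousarray(im),None,fx=s,fy=s,interpolation=cv2.INTER_CUBIC)
    cv2.imwrite("pics/"+n+".png",im)
def proj(p,X,V=None):
    V=np.array(p["view"]) if V is None else V
    c=V[:3,:3]@np.array(X,float)+V[:3,3]; u=np.array(p["intrinsics"])@c; return u[:2]/u[2]
def ray(p,uv,z,V=None):
    V=np.array(p["view"]) if V is None else V
    d=V[:3,:3].T@np.linalg.solve(np.array(p["intrinsics"]),[uv[0],uv[1],1]); o=-V[:3,:3].T@V[:3,3]
    return o+d*(z-o[2])/d[2]
E
python3 - <<'E'
from h import *
s=ctrl.sense(); print(s)
for n in ["scene","top","wrist"]:
    p=capture(n); save(p,n+"0"); print(n,p.get("view",p.get("mount")),p["intrinsics"])
    for t in ["radio","wheel_top","switch_top","needle_tip","marker_tip","volume_rim"]:
        print(t,[(np.round(d["location"]),round(d["confidence"],2)) for d in nets.spot_point(p,t)[:3]])
E
```

```text
{'time_s': 0.0, 'joints': array([ 1.06762960e+00,  3.13458542e-01,  1.49842547e+00, -4.68430484e-06,
        1.33101863e+00, -2.23370519e-01]), 'dq': array([-5.51722687e-04, -2.46972494e-04, -1.91709580e-04, -3.74971750e-04,
        4.75877350e-05,  1.80133004e-04]), 'tau': array([-9.47589092e-05, -4.12270010e+01, -2.59739470e+01, -1.78451455e-04,
        4.17507268e-03, -1.30525598e-05]), 'eef_pos': array([144.85465269, 504.35315533, 230.73508117]), 'ee_rot': array([ 0.56441402, -0.42558544,  0.56525769,  0.425203  ]), 'force': array([ 0.23122673,  0.70845463, -0.05430198]), 'wrist_torque': array([-0.00656138,  0.05760691,  0.02041298]), 'grip_width': 1.004407252465006}
scene [[-6.49207151e-02  9.97854297e-01  8.49137263e-03  2.79073600e+01]
 [ 7.28167538e-01  5.31897150e-02 -6.83332196e-01 -2.28669221e+02]
 [-6.82317622e-01 -3.81792729e-02 -7.30058221e-01  1.64628973e+03]
 [ 0.00000000e+00  0.00000000e+00  0.00000000e+00  1.00000000e+00]] [[386.61076554   0.         321.92420849]
 [  0.         386.61076554 203.33944084]
 [  0.           0.           1.        ]]
radio [(array([165
[... 1296 characters left out ...]
  156.]), 0.59), (array([ 507., -193.,  159.]), 0.56), (array([182., 219., 155.]), 0.53)]
wrist [[ 5.88400783e-04 -2.73300467e-01  9.61928536e-01 -1.42912396e+02]
 [ 9.89943038e-04 -9.61928072e-01 -2.73300940e-01  6.84965616e+01]
 [ 9.99999337e-01  1.11306495e-03 -2.95447337e-04  3.27320627e-01]
 [ 0.00000000e+00  0.00000000e+00  0.00000000e+00  1.00000000e+00]] [[297.31581486   0.         321.09364783]
 [  0.         297.31581486 199.38620867]
 [  0.           0.           1.        ]]
radio [(array([165., 295.,  -3.]), 0.75)]
wheel_top [(array([151., 347., 162.]), 0.7)]
switch_top [(array([174., 278., 163.]), 0.53)]
needle_tip []
marker_tip []
volume_rim [(array([184., 218., 149.]), 0.58)]
```

View pics/scene0.png

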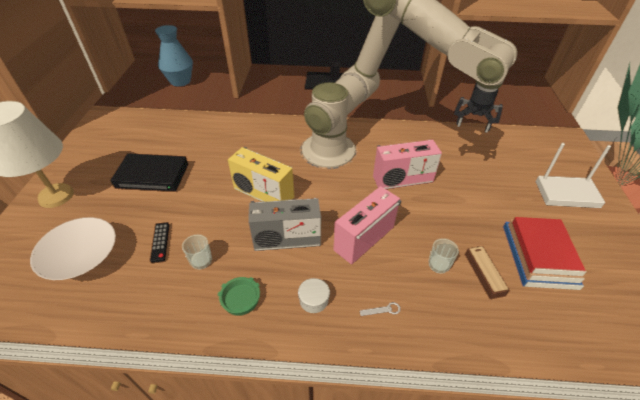

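View pics/top0.png

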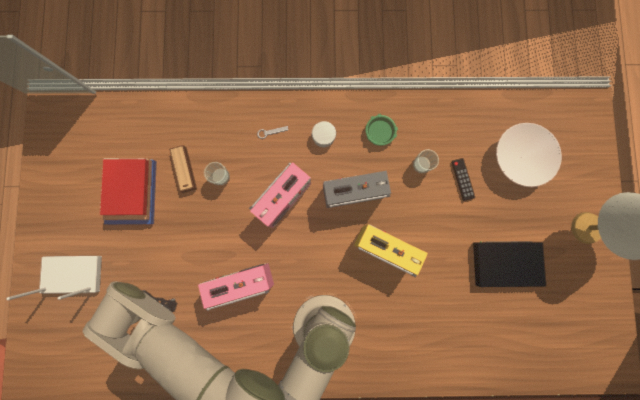

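View pics/wrist0.png

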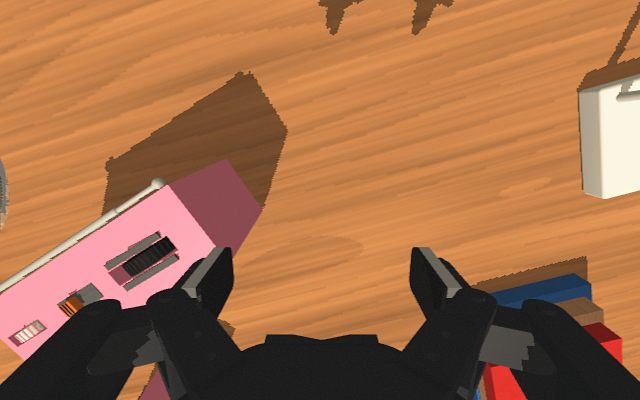

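Candidates for the radio in the scene picture: the grey one at (286,225), yellow at (262,177), pink at (367,225) and pink at (407,165). The description says grey, so I choose (286,225), at about (490,-117) in the world. Next I check it in a close crop.

```bash
python3 - <<'E'
from h import *
p=capture("scene"); save(p,"sc1",(240,190,330,260),8)
q=capture("top"); save(q,"tp1",(310,160,400,215),8)
for t in ["switch_top","needle_tip","marker_tip"]:
    for pp in (p,q): print(t,[(np.round(d["location"]),round(d["confidence"],2)) for d in nets.spot_point(pp,t)])
E
```

```text
switch_top []
switch_top []
needle_tip [(array([ 338., -201.,   77.]), 0.61), (array([191., 357.,  76.]), 0.53), (array([ 534., -104.,   99.]), 0.41)]
needle_tip [(array([480.,  83.,  77.]), 0.43), (array([193., 360.,  73.]), 0.38), (array([ 729., -222.,    0.]), 0.16)]
marker_tip []
marker_tip []
```

View pics/sc1.png

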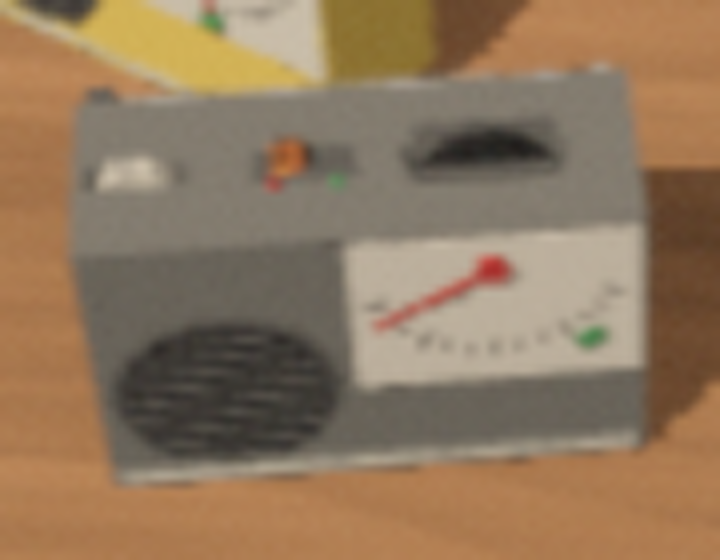

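View pics/tp1.png

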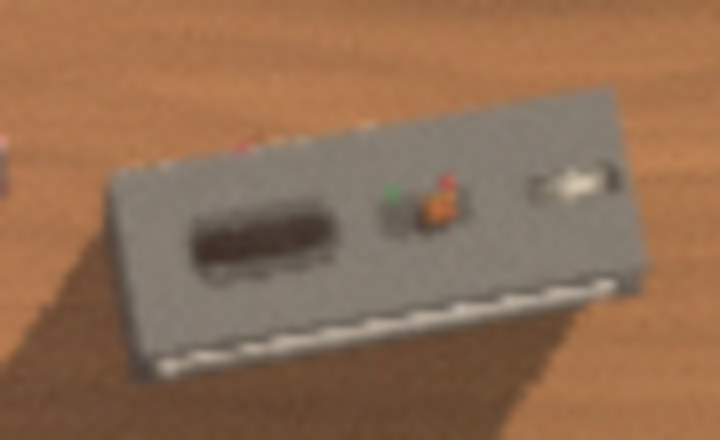

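```bash
cat > fit.py <<'E'
from h import *
from scipy.optimize import least_squares
p=capture("scene");q=capture("top")
S=lambda u,v:(u/8+240-.5,v/8+190-.5); T=lambda u,v:(u/8+310-.5,v/8+160-.5)
obs=[(p,S(75,255),(40,-110,150)),(p,S(645,222),(40,110,150)),(p,S(130,175),(0,-85,154)),(q,T(110,175),(40,110,150)),(q,T(612,90),(40,-110,150)),(q,T(575,183),(0,-85,155)),(q,T(263,238),(0,50,155)),(p,S(645,440),(40,110,5)),(p,S(118,480),(40,-110,5))]
def w(a,X):
    c,s=np.cos(a[2]),np.sin(a[2]); return np.array([a[0]+c*X[0]-s*X[1],a[1]+s*X[0]+c*X[1],X[2]])
f=lambda a:np.concatenate([proj(i,w(a,X))-uv for i,uv,X in obs])
r=least_squares(f,[490,-117,.16],x_scale=[1,1,.01]);a=r.x;print(a,np.round(r.fun.reshape(-1,2),1))
for n,X in [("wheel",(0,50,157)),("sw",(0,-26,159)),("axle",(42,50,129))]:print(n,w(a,X),proj(p,w(a,X)))
# angles: intersect with face plane x=42
def face(uv,x=42):
    V=np.array(p["view"]);d=V[:3,:3].T@np.linalg.solve(p["intrinsics"],[*uv,1]);o=-V[:3,:3].T@V[:3,3]
    c,s=np.cos(a[2]),np.sin(a[2]);R=np.array([[c,-s,0],[s,c,0],[0,0,1]]);o=R.T@(o-[a[0],a[1],0]);d=R.T@d
    return (o+d*(x-o[0])/d[0])[1:]
ax=face(S(493,270))
for n,uv in [("needle",S(377,326)),("marker",S(593,337)),("tickL",S(375,305)),("tickR",S(618,290))]:
    v=face(uv); print(n,v,"ang nominal axle",np.arctan2(v[0]-50,129-v[1]),"obs axle",ax,np.arctan2(v[0]-ax[0],ax[1]-v[1]),np.hypot(*(v-ax)))
s=ctrl.sense();w_,x,y,z=s["ee_rot"];from scipy.spatial.transform import Rotation as Ro
print(np.round(Ro.from_quat([x,y,z,w_]).as_matrix(),3),s["eef_pos"],s["time_s"])
E
python3 fit.py
```

```text
[ 4.90300510e+02 -1.15369142e+02  1.65162542e-01] [[-0.6  0.5]
 [ 0.4 -0.4]
 [ 0.9 -0.7]
 [-0.2  0. ]
 [ 0.3 -0.2]
 [ 0.3  0.6]
 [ 0.2  0.4]
 [ 0.1  0.8]
 [-0.3  0.8]]
wheel [482.07987689 -66.04956025 157.        ] [300.12333951 207.05054536]
sw [ 494.57523932 -141.01532522  159.        ] [275.5996447  208.28091997]
axle [523.50832596 -59.14422839 129.        ] [301.25589035 223.11507102]
needle [ 3.05753107 99.44608561] ang nominal axle -1.0089122157051529 obs axle [ 49.57576415 128.39966198] -1.014059127518422 54.79284253816587
marker [88.10148267 82.76882297] ang nominal axle 0.689294818097307 obs axle [ 49.57576415 128.39966198] 0.7011704954586865 59.719380908417186
tickL [  3.03091601 112.39281409] ang nominal axle -1.2309384672560757 obs axle [ 49.57576415 128.39966198] -1.2395646742639672 49.22034200988278
tickR [ 98.15078334 110.89489871] ang nominal axle 1.2111418313898683 obs axle [ 49.57576415 128.39966198] 1.2249171781302581 51.63283089729857
[[-0.    -0.961  0.276]
 [ 0.     0.276  0.961]
 [-1.     0.     0.   ]] [144.97626583 504.60534057 231.29832251] 1.55
```

The grey radio fits the given size (residuals under 1 px). Its origin is at (490,-115), yaw 0.165 rad. The needle reads about -1.01 and the marker about +0.69. In the scene crop the orange cap is at (288,158), the off end by the red dot. I'll move over the gap left of the cap with the fingers shut.

send_rows --rows "0 0 -26 -27 6.5;0 0 -26 -27 6.5;0 0 -26 -27 6.5;0 0 -26 -27 6.5;0 0 -26 -27 6.5;0 0 -26 -27 6.5;0 0 -26 -27 6.5;0 0 -26 -27 6.5;0 0 -26 -27 6.5;0 0 -26 -27 6.5;0 0 -26 -27 6.5"

```text
time_s: 2.65
eef_pos: [319.9, 174.0, 231.3]
ee_rot: [0.661, -0.251, 0.661, 0.251]
force: [-0.8, 0.6, -0.0]
grip_width: -0.001
```

```bash
cat > tgt.py <<'E'
from h import *;import sys
from scipy.spatial.transform import Rotation as Ro
def Rt(s): w,x,y,z=s["ee_rot"]; return Ro.from_quat([x,y,z,w]).as_matrix()
A=[490.3,-115.4,.165]
def w(X,a=A):
    c,s=np.cos(a[2]),np.sin(a[2]); return np.array([a[0]+c*X[0]-s*X[1],a[1]+s*X[0]+c*X[1],X[2]])
def inr(P,a=A):
    c,s=np.cos(a[2]),np.sin(a[2]);d=np.array(P)-[a[0],a[1],0];return np.array([c*d[0]+s*d[1],-s*d[0]+c*d[1],d[2]])
if __name__=="__main__":
    s=ctrl.sense();R=Rt(s);X=[float(v) for v in sys.argv[1:4]]
    print("t",s["time_s"],"tcp",s["eef_pos"],"in radio",inr(s["eef_pos"]).round(2),"F",s["force"].round(2))
    print("move cm tool",(R.T@(w(X)-s["eef_pos"])/10).round(3),"yaw units",np.degrees(np.arctan2(R[1,2],R[0,2])-A[2])/5)
E
python3 tgt.py 0 -49 200
```

```text
t 2.65 tcp [319.93712827 173.96284271 231.3083124 ] in radio [-120.52  313.42  231.31] F [-0.85  0.58 -0.01]
move cm tool [  3.123 -37.109  -9.036] yaw units 6.415714598358098
```

send_rows --rows "0 0 -37.1 -9 6.4;0 0 -37.1 -9 6.4;0 0 -37.1 -9 6.4;0 0 -37.1 -9 6.4;0 0 -37.1 -9 6.4;0 0 -37.1 -9 6.4;0 0 -37.1 -9 6.4;0 0 -37.1 -9 6.4;0 2.5 -37.1 -9 6.4;0 2.5 -37.1 -9 6.4;0 2.5 -37.1 -9 6.4"

```text
time_s: 3.75
eef_pos: [498.7, -163.0, 206.5]
ee_rot: [0.704, -0.059, 0.705, 0.059]
force: [0.2, -0.0, 0.5]
grip_width: 0.0
```

```bash
cat > wl.py <<'E'
from tgt import *
n=sys.argv[1]
s=ctrl.sense();R=Rt(s);p=capture("wrist");save(p,n)
M=np.array(p["mount"]);Twc=np.eye(4);Twc[:3,:3]=R;Twc[:3,3]=s["eef_pos"];V=np.linalg.inv(Twc@M)
print("inr",inr(s["eef_pos"]).round(2),"F",s["force"].round(2))
for t,X in [("switch_top",(0,-26,159)),("wheel_top",(0,50,157)),("volume_rim",(0,-85,155))]:
    print(t,"pred px",proj(p,w(X),V).round(1),[(inr(d["location"]).round(1),proj(p,d["location"],V).round(),round(d["confidence"],2)) for d in nets.spot_point(p,t)])
np.savez("last.npz",V=V,K=p["intrinsics"])
E
python3 wl.py w1; python3 tgt.py 0 -49 156
```

```text
inr [  0.47 -48.35 206.55] F [ 0.17 -0.04  0.51]
switch_top pred px [319.3 188.7] [(array([ -0.5, -24.3, 162. ]), array([318., 187.]), 0.6)]
wheel_top pred px [319.5  64. ] [(array([-190.5,  -38.5,  159.3]), array([ 35., 206.]), 0.83), (array([ -2.1,  49.7, 155.9]), array([316.,  65.]), 0.7)]
volume_rim pred px [319.2 266.3] [(array([235.9,  71.4,  -1.7]), array([537.,  67.]), 0.23)]
t 3.95 tcp [ 498.90945927 -163.71407464  207.42099731] in radio [  0.56 -49.07 207.42] F [-0.34 -0.24  0.76]
move cm tool [ 5.142  0.013 -0.063] yaw units 0.016870831654016122
```

View pics/w1.png

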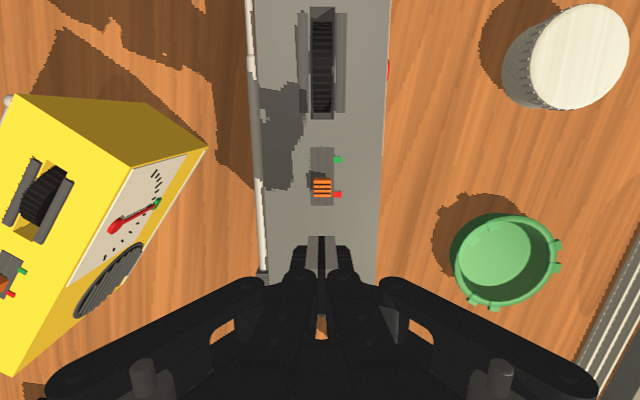

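The wrist picture shows the grey radio below. The cap is at (322,188) and the wheel at (321,63), both within 1–2 mm of the fit and centred on the tool. I'll lower the finger beside the cap.

send_rows --rows "0 3 0 0 0;0 4.5 0 0 0;0 5.2 0 0 0;0 5.3 0 0 0;0 5.3 0 0 0"

```text
time_s: 4.45
eef_pos: [499.0, -164.4, 154.2]
ee_rot: [0.705, -0.059, 0.704, 0.058]
force: [-0.3, 0.2, 0.6]
grip_width: 0.002
```

```bash
python3 wl.py w2; python3 tgt.py 0 -43 154
```

```text
inr [  0.5  -49.76 154.23] F [-0.3   0.22  0.59]
switch_top pred px [318.5 211.4] [(array([ -1.2, -25.1, 160.1]), array([316., 210.]), 0.84)]
wheel_top pred px [318.4  39.9] [(array([ -2.5,  48.8, 156.7]), array([312.,  43.]), 0.93)]
volume_rim pred px [318.6 310.1] []
t 4.65 tcp [ 498.84403463 -164.45818674  154.0062996 ] in radio [  0.37 -49.8  154.01] F [-0.57  0.09 -0.43]
move cm tool [ 0.     0.68  -0.037] yaw units 0.0029147778269889286
```

View pics/w2.png

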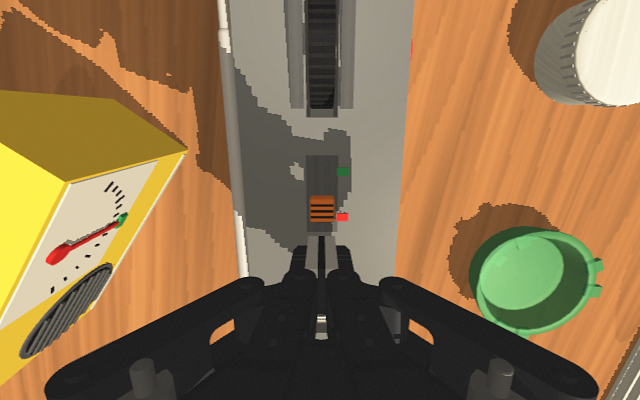

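The finger is 6–7 mm behind the cap (finger edge at row 236, cap edge at row 222). I'll push towards +y.

send_rows --rows "0 0 0.4 0 0;0 0 0.7 0 0;0 0 0.9 0 0;0 0 1.1 0 0;0 0 1.3 0 0;0 0 1.45 0 0;0 0 1.6 0 0;0 0 1.6 0 0"

```text
time_s: 5.45
eef_pos: [495.9, -148.3, 153.3]
ee_rot: [0.705, -0.058, 0.705, 0.058]
force: [0.1, -0.5, 0.5]
grip_width: 0.0
```

```bash
python3 wl.py w3
```

```text
inr [ 1.400e-01 -3.337e+01  1.533e+02] F [ 0.13 -0.55  0.5 ]
switch_top pred px [319.2 243.1] [(array([ -0.4, -17.3, 160.4]), array([318., 228.]), 0.6)]
wheel_top pred px [319.2  81. ] [(array([ -0.3,  47.7, 157.7]), array([319.,  86.]), 0.61)]
volume_rim pred px [319.3 336. ] [(array([  0.3, -76.6, 154.4]), array([320., 323.]), 0.47)]
```

View pics/w3.png

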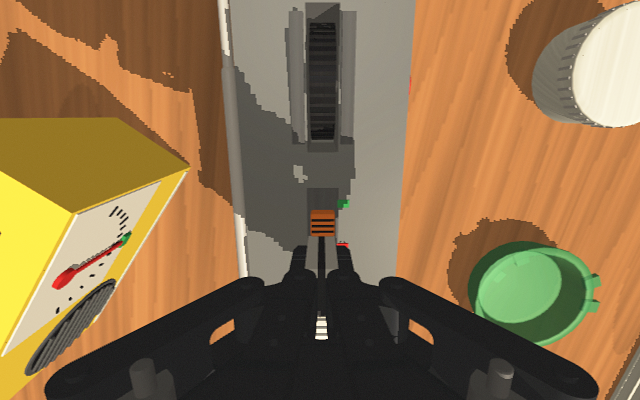

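send_rows --rows "0 0 0.1 0 0;0 0 0.2 0 0;0 0 0.2 0 0"

```text
time_s: 5.95
eef_pos: [495.5, -146.5, 153.2]
ee_rot: [0.705, -0.058, 0.705, 0.058]
force: [-0.5, -1.2, -1.2]
grip_width: 0.003
```

send_rows --rows "0 0 0.1 0 0;0 0 0.1 0 0"

```text
time_s: 6.15
eef_pos: [495.4, -145.5, 153.2]
ee_rot: [0.705, -0.058, 0.705, 0.058]
force: [0.1, -1.2, -0.3]
grip_width: 0.002
```

```bash
python3 wl.py w4
```

```text
inr [ 8.0000e-02 -3.0490e+01  1.5323e+02] F [ 0.13 -1.17 -0.35]
switch_top pred px [319.4 248.4] [(array([ -1.1, -12.4, 160.8]), array([317., 224.]), 0.91)]
wheel_top pred px [319.3  88. ] [(array([ -2.6,  49.1, 156.6]), array([314.,  90.]), 0.88)]
volume_rim pred px [319.4 340.3] [(array([  1.5, -78.9, 156. ]), array([322., 333.]), 0.69)]
```

View pics/w4.png

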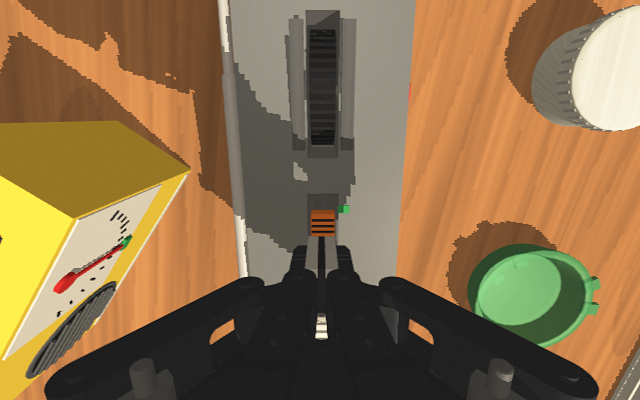

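send_rows --rows "0 0 0.05 0 0;0 0 0.05 0 0"

```text
time_s: 6.55
eef_pos: [495.4, -145.3, 153.3]
ee_rot: [0.705, -0.059, 0.705, 0.058]
force: [-0.5, -2.7, -0.6]
grip_width: 0.006
```

send_rows --rows "0 0 0.05 0 0;0 0 0.05 0 0"

```text
time_s: 6.75
eef_pos: [495.4, -145.0, 153.5]
ee_rot: [0.705, -0.059, 0.705, 0.058]
force: [0.2, -4.7, -0.6]
grip_width: 0.004
```

The force rose from 1.2 to 4.7 N while the tool hardly advanced, so the switch is at its stop. I back off, lift and check.

send_rows --rows "0 0 -0.5 0 0;0 0 -0.8 0 0;0 -2 -0.8 0 0;0 -4.5 -0.8 0 0;0 -4.5 -0.8 0 0"

```text
time_s: 7.25
eef_pos: [497.7, -153.0, 201.1]
ee_rot: [0.706, -0.059, 0.703, 0.058]
force: [1.2, -0.1, 0.2]
grip_width: -0.005
```

```bash
python3 wl.py w5;  python3 tgt.py 0 58 170
python3 - <<'E'
from h import *
p=capture("scene"); save(p,"sc2",(240,190,330,260),8)
E
```

```text
inr [  1.12 -38.27 201.06] F [ 1.17 -0.08  0.24]
switch_top pred px [317.9 205.6] [(array([ -1.6, -14. , 157.5]), array([315., 187.]), 0.83)]
wheel_top pred px [317.7  80.7] [(array([  0.5,  45.6, 153.1]), array([319.,  89.]), 0.97), (array([-197.4,  -37. ,  154.7]), array([ 24., 219.]), 0.56)]
volume_rim pred px [318.  282.4] []
t 7.45 tcp [ 496.19362964 -152.20416249  197.31440767] in radio [ -0.23 -37.27 197.31] F [-0.4  -0.77 -0.34]
move cm tool [2.745 9.523 0.029] yaw units 0.0021954107284803217
```

View pics/w5.png

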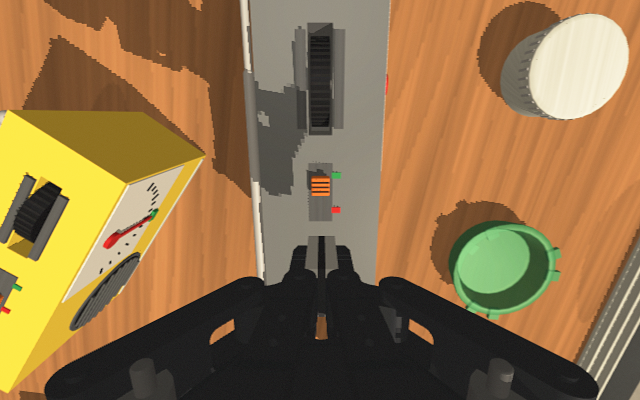

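View pics/sc2.png

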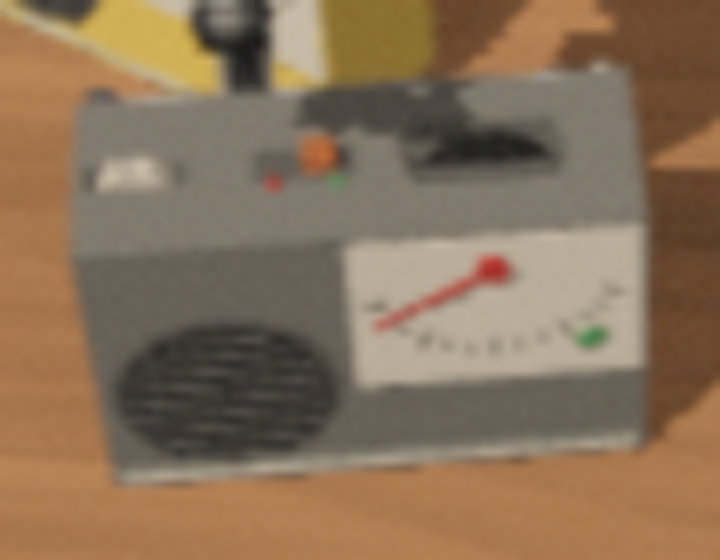

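The switch is on: the cap went from (288,158) to (319,153) in the scene crop, which is about 12 mm. The radio has not moved. Next I go over the wheel.

send_rows --rows "0 0 4.7 0 0;0 0 9.4 0 0;0 2 9.4 0 0;0 3 9.4 0 0;0 3.4 9.4 0 0;0 3.4 9.4 0 0;0 3.4 9.4 0 0"

```text
time_s: 8.2
eef_pos: [481.4, -60.5, 164.5]
ee_rot: [0.705, -0.058, 0.705, 0.058]
force: [-0.6, 0.6, -0.0]
grip_width: 0.001
```

```bash
python3 tgt.py 0 57 158;python3 - <<'E'
from rig import *
for i in range(3): capture("top"); print(ctrl.sense()["force"].round(2),ctrl.sense()["eef_pos"].round(2))
E
```

```text
t 8.2 tcp [481.38723545 -60.48828291 164.5374238 ] in radio [  0.23  55.63 164.54] F [-0.65  0.6  -0.04]
move cm tool [ 0.654  0.137 -0.023] yaw units -0.01016475831758724
[ 0.09 -0.82 -0.18] [481.43 -60.42 164.68]
[ 0.09 -0.41  0.05] [481.39 -60.32 164.68]
[ 0.63 -0.76  1.  ] [481.33 -60.23 164.68]
```

send_rows --rows "0 0.3 0.1 0 0;0 0.5 0.1 0 0;0 0.5 0.1 0 0"

```text
time_s: 8.65
eef_pos: [480.8, -58.7, 159.0]
ee_rot: [0.705, -0.058, 0.705, 0.058]
force: [0.3, 0.4, -0.3]
grip_width: -0.003
```

send_rows --rows "0 0.1 0 0 0;0 0.1 0 0 0"

```text
time_s: 8.85
eef_pos: [480.9, -58.7, 158.2]
ee_rot: [0.705, -0.058, 0.705, 0.058]
force: [-0.4, -0.1, -0.5]
grip_width: -0.002
```

send_rows --rows "0 0.1 0 0 0;0 0.1 0 0 0"

```text
time_s: 9.05
eef_pos: [480.9, -58.8, 157.2]
ee_rot: [0.705, -0.058, 0.705, 0.058]
force: [-0.3, -0.1, -0.2]
grip_width: -0.001
```

send_rows --rows "0 0.05 0 0 0;0 0.05 0 0 0"

```text
time_s: 9.25
eef_pos: [481.0, -58.7, 156.8]
ee_rot: [0.705, -0.058, 0.705, 0.058]
force: [-0.4, 0.6, -0.2]
grip_width: -0.002
```

send_rows --rows "0 0.05 0 0 0;0 0.05 0 0 0"

```text
time_s: 9.45
eef_pos: [480.9, -58.8, 156.3]
ee_rot: [0.705, -0.058, 0.705, 0.058]
force: [0.4, -0.7, -0.2]
grip_width: -0.004
```

send_rows --rows "0 0.05 0 0 0;0 0.05 0 0 0"

```text
time_s: 9.65
eef_pos: [481.0, -58.8, 155.8]
ee_rot: [0.705, -0.058, 0.705, 0.058]
force: [-1.2, 0.5, -0.1]
grip_width: -0.002
```

send_rows --rows "0 0.03 0 0 0;0 0.03 0 0 0"

```text
time_s: 9.85
eef_pos: [481.0, -58.8, 155.6]
ee_rot: [0.705, -0.058, 0.705, 0.058]
force: [0.1, -0.7, 1.9]
grip_width: -0.0
```

send_rows --rows "0 0.03 0 0 0;0 0.03 0 0 0"

```text
time_s: 10.05
eef_pos: [481.1, -58.8, 155.4]
ee_rot: [0.705, -0.058, 0.705, 0.058]
force: [-0.9, 0.1, 3.7]
grip_width: -0.003
```

```bash
python3 wl.py w6
```

```text
inr [  0.18  57.35 155.42] F [-0.86  0.12  3.68]
switch_top pred px [319.3 383.1] []
wheel_top pred px [319.2 265.6] []
volume_rim pred px [319.3 448.9] []
```

View pics/w6.png

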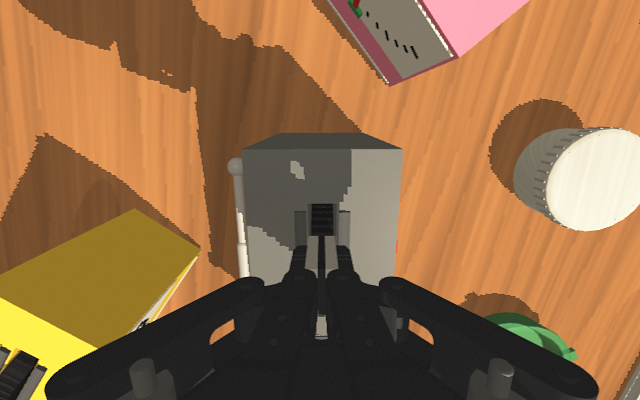

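Contact is at z about 155.6 and the force is 3.7 N. I press slightly more, then drag in short steps and watch the force.

send_rows --rows "0 0.02 0 0 0;0 0.02 -0.15 0 0;0 0.02 -0.3 0 0;0 0.02 -0.3 0 0"

```text
time_s: 10.65
eef_pos: [481.6, -61.6, 155.2]
ee_rot: [0.705, -0.058, 0.705, 0.058]
force: [-1.4, 1.5, 6.1]
grip_width: -0.002
```

```bash
cat > st.py <<'E'
from tgt import *
s=ctrl.sense(); print("t",s["time_s"],"inr",inr(s["eef_pos"]).round(2),"F radio",np.round([*(inr([*s["force"][:2],0],[0,0,A[2]])[:2]),s["force"][2]],2))
p=capture("scene"); im=p["pixels"]
cr=cv2.resize(im[210:245,280:330],None,fx=12,fy=12,interpolation=cv2.INTER_CUBIC)
cv2.imwrite("pics/%s.png"%sys.argv[1],cr[:,:,::-1])
E
cat > ang.py <<'E'
from st import *
V=np.array(p["view"]);K=np.array(p["intrinsics"])
def face(uv,x=42):
    d=V[:3,:3].T@np.linalg.solve(K,[*uv,1]);o=-V[:3,:3].T@V[:3,3];o=inr(o);c,s_=np.cos(A[2]),np.sin(A[2])
    d=np.array([c*d[0]+s_*d[1],-s_*d[0]+c*d[1],d[2]]);return (o+d*(x-o[0])/d[0])[1:]
f=im.astype(float);Y,X=np.mgrid[0:400,0:640]
roi=(X>282)&(X<322)&(Y>217)&(Y<240)
def pts(wt):
    wt=np.where(roi,np.clip(wt-25,0,None),0);ii=np.argwhere(wt>0);return np.array([[*face((j,i)),wt[i,j]] for i,j in ii])
r=pts(f[:,:,0]-np.maximum(f[:,:,1],f[:,:,2])); g=pts(f[:,:,1]-np.maximum(f[:,:,0],f[:,:,2])+10)
hub=np.array([49.6,128.4])
d=np.c_[r[:,0]-hub[0],hub[1]-r[:,1]];rad=np.hypot(*d.T);m=(rad>15)&(rad<62)
v=(d[m]*r[m,2:]).sum(0);print("needle",np.arctan2(*v).round(3),"n",m.sum())
hm=rad<10;print("hub",np.average(r[hm,:2],axis=0,weights=r[hm,2]))
c=np.average(g[:,:2],axis=0,weights=g[:,2]);print("marker",c.round(1),np.arctan2(c[0]-hub[0],hub[1]-c[1]).round(3),"n",len(g))
E
python3 ang.py a1
```

```text
t 10.65 inr [  0.22  54.48 155.25] F radio [-1.17  1.68  6.12]
needle -0.884 n 29
hub [ 49.24971116 128.33225717]
marker [87.1 83. ] 0.69 n 6
```

View pics/a1.png

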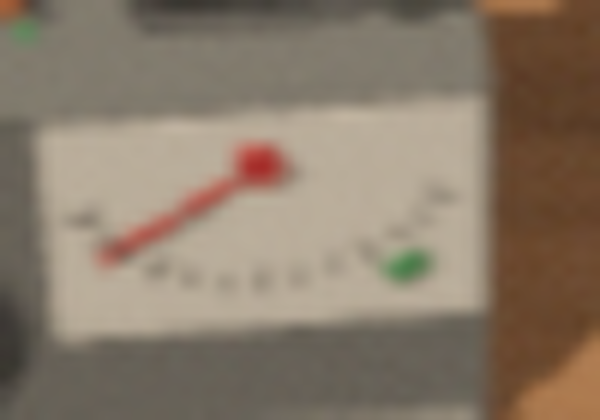

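It rolls: the needle moved by +0.1 rad at 6 N. I continue.

send_rows --rows "0 0 -0.15 0 0;0 0 -0.3 0 0;0 0 -0.3 0 0"

```text
time_s: 11.0
eef_pos: [482.1, -64.6, 155.3]
ee_rot: [0.705, -0.058, 0.705, 0.058]
force: [-1.2, 1.8, 7.0]
grip_width: 0.002
```

send_rows --rows "0 0 -0.15 0 0;0 0 -0.3 0 0;0 0 -0.3 0 0"

```text
time_s: 11.3
eef_pos: [482.6, -67.6, 155.4]
ee_rot: [0.705, -0.058, 0.705, 0.058]
force: [-1.2, 2.2, 6.5]
grip_width: -0.003
```

send_rows --rows "0 -0.01 -0.15 0 0;0 -0.01 -0.3 0 0;0 -0.01 -0.3 0 0"

```text
time_s: 11.6
eef_pos: [483.1, -70.6, 155.5]
ee_rot: [0.705, -0.058, 0.705, 0.058]
force: [-1.7, 2.1, 7.6]
grip_width: 0.002
```

send_rows --rows "0 -0.01 -0.15 0 0;0 -0.01 -0.3 0 0;0 -0.01 -0.3 0 0"

```text
time_s: 11.9
eef_pos: [483.6, -73.6, 155.5]
ee_rot: [0.705, -0.058, 0.705, 0.058]
force: [-0.4, 1.1, 6.4]
grip_width: -0.005
```

```bash
python3 ang.py a2
```

```text
t 11.9 inr [  0.24  42.38 155.51] F radio [-0.23  1.17  6.43]
needle -0.454 n 26
hub [ 49.24853114 127.75933916]
marker [87.2 83. ] 0.692 n 6
```

send_rows --rows "0 -0.5 0 0 0;0 -0.5 0 0 0;0 -0.5 1 0 0;0 -0.5 1.6 0 0;0 -0.5 1.6 0 0;0 -0.2 1.6 0 0;0 -0.1 1.6 0 0;0 -0.1 1.6 0 0"

```text
time_s: 12.75
eef_pos: [480.8, -57.7, 156.2]
ee_rot: [0.705, -0.058, 0.705, 0.058]
force: [-1.5, 1.7, 2.6]
grip_width: -0.002
```

send_rows --rows "0 0.03 0 0 0;0 0.03 0 0 0"

```text
time_s: 12.95
eef_pos: [480.8, -57.8, 156.0]
ee_rot: [0.705, -0.058, 0.705, 0.058]
force: [-0.4, 1.9, 3.1]
grip_width: -0.005
```

send_rows --rows "0 0.03 0 0 0;0 0.03 -0.15 0 0;0 0.03 -0.3 0 0;0 0.03 -0.3 0 0"

```text
time_s: 13.35
eef_pos: [481.5, -61.0, 155.9]
ee_rot: [0.705, -0.058, 0.705, 0.058]
force: [-0.9, 1.2, 6.0]
grip_width: 0.001
```

send_rows --rows "0 0 -0.15 0 0;0 0 -0.3 0 0;0 0 -0.3 0 0"

```text
time_s: 13.65
eef_pos: [482.0, -64.0, 156.0]
ee_rot: [0.705, -0.058, 0.704, 0.058]
force: [-1.6, 0.4, 7.0]
grip_width: 0.002
```

```bash
python3 ang.py a3
```

```text
t 13.65 inr [  0.23  52.08 156.01] F radio [-1.52  0.7   7.  ]
needle -0.22 n 22
hub [ 49.39040581 127.68975915]
marker [87.2 83. ] 0.692 n 6
```

send_rows --rows "0 -0.02 -0.15 0 0;0 -0.02 -0.3 0 0;0 -0.02 -0.3 0 0"

```text
time_s: 14.0
eef_pos: [482.5, -66.9, 156.2]
ee_rot: [0.705, -0.058, 0.704, 0.058]
force: [-1.2, 2.2, 6.6]
grip_width: -0.002
```

send_rows --rows "0 -0.02 -0.15 0 0;0 -0.02 -0.3 0 0;0 -0.02 -0.3 0 0"

```text
time_s: 14.3
eef_pos: [483.0, -69.9, 156.4]
ee_rot: [0.705, -0.058, 0.704, 0.058]
force: [-1.2, 1.5, 6.1]
grip_width: 0.001
```

send_rows --rows "0 -0.01 -0.15 0 0;0 -0.01 -0.3 0 0;0 -0.01 -0.3 0 0"

```text
time_s: 14.6
eef_pos: [483.5, -72.9, 156.5]
ee_rot: [0.705, -0.058, 0.704, 0.058]
force: [-2.0, 1.5, 5.2]
grip_width: -0.003
```

```bash
python3 ang.py a4
```

```text
t 14.6 inr [  0.23  43.01 156.47] F radio [-1.78  1.78  5.23]
needle 0.096 n 24
hub [ 49.56951692 127.89657673]
marker [87.2 83.1] 0.692 n 6
```

send_rows --rows "0 -0.5 0 0 0;0 -0.5 0 0 0;0 -0.5 1 0 0;0 -0.5 1.5 0 0;0 -0.5 1.5 0 0;0 -0.2 1.5 0 0;0 -0.13 1.5 0 0;0 -0.13 1.5 0 0"

```text
time_s: 15.45
eef_pos: [480.8, -57.8, 157.3]
ee_rot: [0.705, -0.058, 0.705, 0.058]
force: [-0.2, 0.6, -0.2]
grip_width: 0.001
```

send_rows --rows "0 0.03 0 0 0;0 0.03 0 0 0"

```text
time_s: 15.65
eef_pos: [480.8, -57.9, 157.1]
ee_rot: [0.705, -0.058, 0.705, 0.058]
force: [-0.5, 0.9, 1.3]
grip_width: -0.001
```

send_rows --rows "0 0.06 0 0 0;0 0.06 0 0 0"

```text
time_s: 15.85
eef_pos: [480.9, -57.9, 156.8]
ee_rot: [0.705, -0.058, 0.705, 0.058]
force: [-1.2, 0.5, 4.0]
grip_width: 0.001
```

send_rows --rows "0 0.01 -0.15 0 0;0 0.01 -0.3 0 0;0 0.01 -0.3 0 0"

```text
time_s: 16.15
eef_pos: [481.4, -60.9, 156.7]
ee_rot: [0.705, -0.058, 0.705, 0.058]
force: [-2.6, 1.7, 6.3]
grip_width: 0.003
```

```bash
python3 ang.py a5
```

```text
t 16.15 inr [  0.2   55.22 156.75] F radio [-2.27  2.1   6.3 ]
needle 0.206 n 23
hub [ 49.60959431 127.85486587]
marker [87.1 83. ] 0.69 n 6
```

send_rows --rows "0 -0.01 -0.15 0 0;0 -0.01 -0.3 0 0;0 -0.01 -0.3 0 0"

```text
time_s: 16.5
eef_pos: [481.9, -63.9, 156.9]
ee_rot: [0.705, -0.058, 0.705, 0.058]
force: [-1.0, 1.7, 7.1]
grip_width: 0.0
```

send_rows --rows "0 -0.02 -0.15 0 0;0 -0.02 -0.3 0 0;0 -0.02 -0.3 0 0"

```text
time_s: 16.8
eef_pos: [482.4, -66.8, 157.0]
ee_rot: [0.705, -0.058, 0.705, 0.058]
force: [-0.7, 1.1, 6.0]
grip_width: 0.0
```

send_rows --rows "0 -0.01 -0.15 0 0;0 -0.01 -0.3 0 0;0 -0.01 -0.3 0 0"

```text
time_s: 17.1
eef_pos: [482.9, -69.8, 157.1]
ee_rot: [0.705, -0.058, 0.705, 0.058]
force: [-1.2, 2.1, 6.5]
grip_width: 0.004
```

```bash
python3 ang.py a6
```

```text
t 17.1 inr [  0.22  46.21 157.13] F radio [-0.84  2.29  6.51]
needle 0.502 n 25
hub [ 49.71923573 127.9101249 ]
marker [87.1 82.9] 0.689 n 6
```

View pics/a6.png

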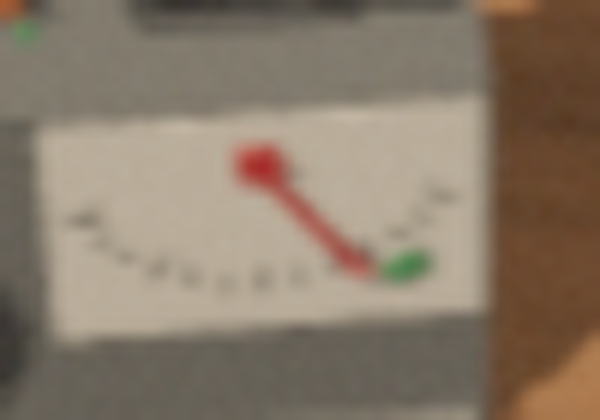

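send_rows --rows "0 -0.01 -0.15 0 0;0 -0.01 -0.3 0 0;0 -0.01 -0.4 0 0;0 -0.01 -0.4 0 0"

```text
time_s: 17.55
eef_pos: [483.6, -73.8, 157.2]
ee_rot: [0.705, -0.058, 0.705, 0.058]
force: [-0.7, 0.5, 5.8]
grip_width: 0.003
```

```bash
python3 ang.py a7
```

```text
t 17.55 inr [  0.22  42.18 157.21] F radio [-0.62  0.62  5.8 ]
needle 0.643 n 21
hub [ 49.76042462 128.1782752 ]
marker [88.2 82.6] 0.7 n 4
```

View pics/a7.png

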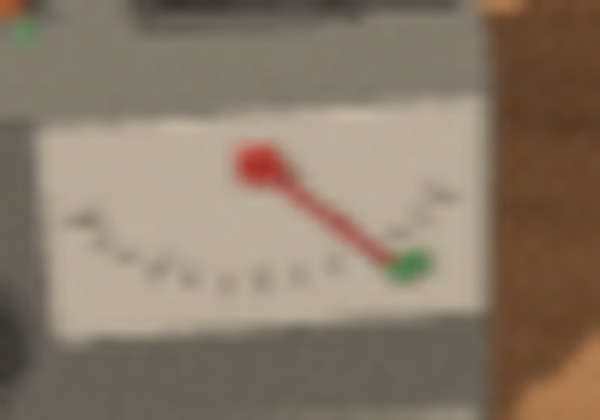

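The needle reads 0.643 and the marker about 0.69–0.70. I lift off and look at the dial with the wrist camera from in front, which is much sharper.

send_rows --rows "0 -0.5 0 0 0;0 -3 0 0 0;0 -4.5 0 0 0;0 -4.5 -1 5 0;0 -4.5 -2 10 0;0 -4.5 -3 15 0;0 -4.5 -3.7 20 0;0 -4.5 -3.7 21 0;0 0 -3.7 21 0;0 1.7 -3.7 21 0;0 1.7 -3.7 21 0;0 1.7 -3.7 21 0"

```text
time_s: 18.8
eef_pos: [697.0, -75.8, 140.9]
ee_rot: [0.705, -0.058, 0.704, 0.058]
force: [0.7, -0.2, 0.3]
grip_width: 0.001
```

```bash
cat > dial.py <<'E'
from tgt import *
n=sys.argv[1]
s=ctrl.sense();R=Rt(s);p=capture("wrist")
M=np.array(p["mount"]);T=np.eye(4);T[:3,:3]=R;T[:3,3]=s["eef_pos"];V=np.linalg.inv(T@M)
# rectify the front face plane x=42: y -5..115, z 60..150, 6 px/mm
X=42;k=6;y0,z1=-10,150
src=np.array([(y,z) for y,z in [(-10,150),(110,150),(110,60),(-10,60)]],float)
im_pts=np.array([proj(p,w((X,y,z)),V) for y,z in src],np.float32)
dst=np.array([((y-y0)*k,(z1-z)*k) for y,z in src],np.float32)
H=cv2.getPerspectiveTransform(im_pts,dst)
rect=cv2.warpPerspective(p["pixels"],H,(120*k,90*k),flags=cv2.INTER_CUBIC)
cv2.imwrite(f"pics/{n}_r.png",rect[:,:,::-1]);save(p,n);print(im_pts.round(),inr(s["eef_pos"]).round(1))
f=rect.astype(float)
def mm(m):
    v,u=np.nonzero(m);return np.c_[u/k+y0,z1-v/k]
red=mm((f[:,:,0]>90)&(f[:,:,0]>1.8*f[:,:,1])&(f[:,:,0]>1.8*f[:,:,2])); gr=mm((f[:,:,1]>1.4*f[:,:,0])&(f[:,:,1]>1.3*f[:,:,2])&(f[:,:,1]>50))
print("red",len(red),red.min(0),red.max(0));print("green",len(gr),gr.mean(0),gr.min(0),gr.max(0))
np.savez("dial.npz",red=red,gr=gr)
E
python3 dial.py d1; python3 ang.py a8
```

```text
[[ -11.  286.]
 [-103.   21.]
 [  76.   61.]
 [ 110.  224.]] [210.4   5.1 140.9]
red 12413 [42.66666667 81.16666667] [ 85.5        129.66666667]
green 4633 [88.82689402 80.85042089] [81.33333333 73.        ] [95.66666667 89.16666667]
t 18.85 inr [210.64   5.01 141.77] F radio [0.82 0.16 0.41]
needle 0.662 n 16Traceback (most recent call last):
  File "ang.py", line 14, in <module>
    hm=rad<10;print("hub",np.average(r[hm,:2],axis=0,weights=r[hm,2]))
                          ~~~~~~~~~~^^^^^^^^^^^^^^^^^^^^^^^^^^^^^^^^^
    raise ZeroDivisionError(
        "Weights sum to zero, can't be normalized")
ZeroDivisionError: Weights sum to zero, can't be normalized
```

View pics/d1.png

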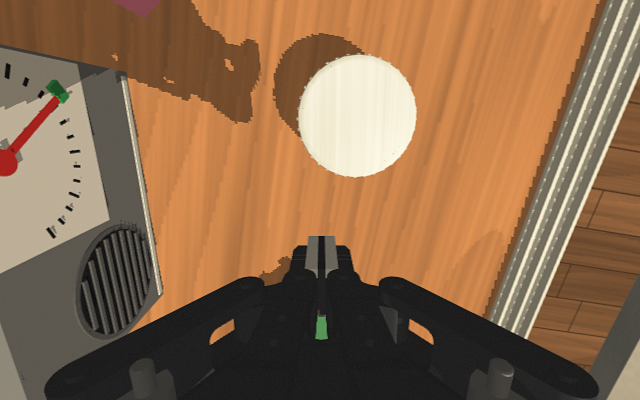

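View pics/d1_r.png

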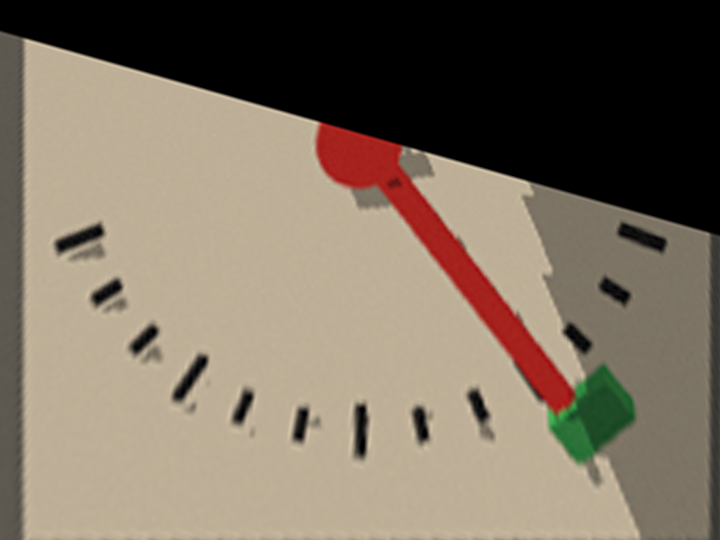

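```bash
python3 - <<'E'
import cv2
a=cv2.imread("pics/d1_r.png")[330:490,500:670];cv2.imwrite("pics/d1_z.png",cv2.resize(a,None,fx=3.5,fy=3.5,interpolation=cv2.INTER_CUBIC))
b=cv2.imread("pics/d1.png")[40:190,0:120];cv2.imwrite("pics/d1_y.png",cv2.resize(b,None,fx=4,fy=4,interpolation=cv2.INTER_NEAREST))
E
```

```text
(no output)
```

View pics/d1_z.png

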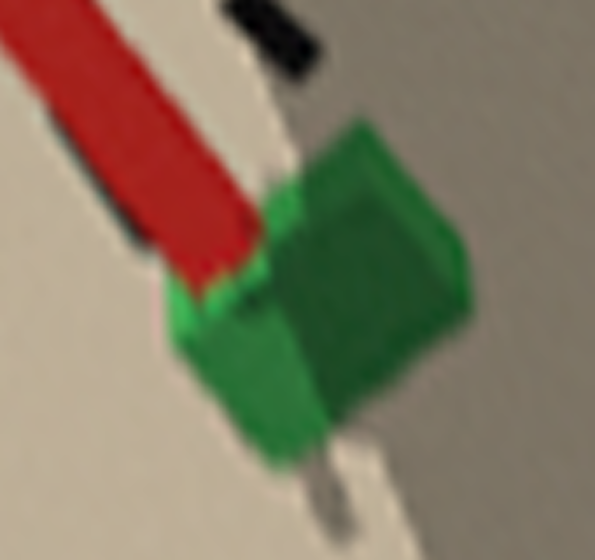

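View pics/d1_y.png

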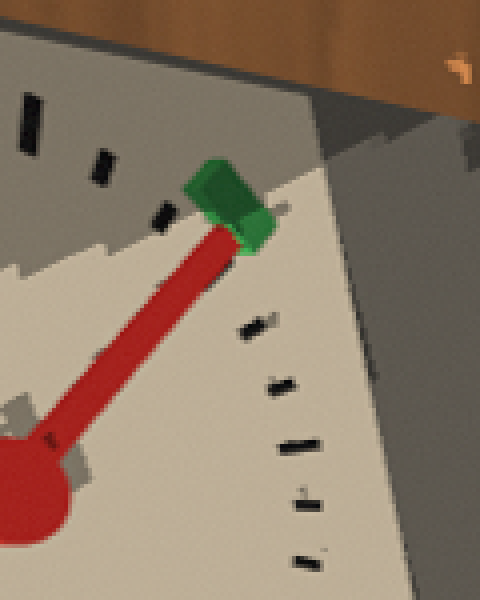

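```bash
cat > m.py <<'E'
from tgt import *
# rect px (plane x=42) -> radio yz on plane X seen from camera C
C=None
def pts(Cam,uv,X):
    P=np.array([42,uv[0]/6-10,150-uv[1]/6]);d=P-Cam;return (Cam+d*(X-Cam[0])/d[0])[1:]
Cam=inr(np.array([697.0,-75.8,140.9])+Rt(ctrl.sense())@np.array([-142.9,68.5,.3]));print(Cam)
pt=dict(hub=(359.5,146),tip=(566,406),midneedle=(463,274),mf=(580,407),mb=(575.7,387))
for X in (40,42,43,44,45,46,47):
    q={k:pts(Cam,v,X) for k,v in pt.items()};h=q["hub"]
    print(X,h.round(1),{k:(np.arctan2(v[0]-h[0],h[1]-v[1]).round(3),np.hypot(*(v-h)).round(1)) for k,v in q.items() if k!="hub"})
E
python3 m.py
```

```text
[210.29306389  73.80400507 283.70769971]
40 [ 49.6 123.8] {'tip': (np.float64(0.671), np.float64(56.0)), 'midneedle': (np.float64(0.68), np.float64(27.8)), 'mf': (np.float64(0.701), np.float64(57.6)), 'mb': (np.float64(0.731), np.float64(54.6))}
42 [ 49.9 125.7] {'tip': (np.float64(0.671), np.float64(55.3)), 'midneedle': (np.float64(0.68), np.float64(27.4)), 'mf': (np.float64(0.701), np.float64(56.9)), 'mb': (np.float64(0.731), np.float64(54.0))}
43 [ 50.1 126.6] {'tip': (np.float64(0.671), np.float64(55.0)), 'midneedle': (np.float64(0.68), np.float64(27.3)), 'mf': (np.float64(0.701), np.float64(56.6)), 'mb': (np.float64(0.731), np.float64(53.6))}
44 [ 50.2 127.5] {'tip': (np.float64(0.671), np.float64(54.7)), 'midneedle': (np.float64(0.68), np.float64(27.1)), 'mf': (np.float64(0.701), np.float64(56.3)), 'mb': (np.float64(0.731), np.float64(53.3))}
45 [ 50.3 128.5] {'tip': (np.float64(0.671), np.float64(54.4)), 'midneedle': (np.float64(0.68), np.float64(26.9)), 'mf': (np.float64(0.701), np.float64(55.9)), 'mb': (np.float64(0.731), np.float64(53.0))}
46 [ 50.5 129.4] {'tip': (np.float64(0.671), np.float64(54.0)), 'midneedle': (np.float64(0.68), np.float64(26.8)), 'mf': (np.float64(0.701), np.float64(55.6)), 'mb': (np.float64(0.731), np.float64(52.7))}
47 [ 50.6 130.4] {'tip': (np.float64(0.671), np.float64(53.7)), 'midneedle': (np.float64(0.68), np.float64(26.6)), 'mf': (np.float64(0.701), np.float64(55.3)), 'mb': (np.float64(0.731), np.float64(52.4))}
```

```bash
python3 tgt.py 0.2 51 162
```

```text
t 18.9 tcp [697.30823577 -75.84956102 141.94453474] in radio [210.69   5.01 141.94] F [-0.34 -0.81  0.42]
move cm tool [ -2.07    4.598 -21.043] yaw units 0.0009805465440121475
```

send_rows --rows "0 -3 0 0 0;0 -6.2 0 0 0;0 -6.2 1 -5 0;0 -6.2 2 -10 0;0 -6.2 4 -15 0;0 -6.2 4.6 -19 0;0 -6.2 4.6 -21 0;0 -6.2 4.6 -21 0;0 -3 4.6 -21 0;0 -2 4.6 -21 0;0 -1.85 4.6 -21 0;0 -1.85 4.6 -21 0"

```text
time_s: 20.1
eef_pos: [482.6, -64.8, 159.1]
ee_rot: [0.705, -0.059, 0.704, 0.058]
force: [-0.0, -0.3, 1.1]
grip_width: -0.0
```

send_rows --rows "0 0.06 0 0 0;0 0.06 0 0 0;0 0.06 0 0 0"

```text
time_s: 20.4
eef_pos: [482.2, -64.7, 158.2]
ee_rot: [0.705, -0.059, 0.704, 0.058]
force: [-0.7, -0.8, 0.0]
grip_width: 0.002
```

```bash
python3 ang.py a9
```

```text
t 20.4 inr [  0.29  51.3  158.22] F radio [-0.78 -0.64  0.  ]
needle 0.653 n 21
hub [ 49.80010075 128.46735294]
marker [88.2 82.6] 0.701 n 4
```

send_rows --rows "0 0.04 0 0 0;0 0.04 0 0 0"

```text
time_s: 20.65
eef_pos: [482.1, -64.7, 157.7]
ee_rot: [0.705, -0.058, 0.705, 0.058]
force: [-0.4, 0.3, 2.5]
grip_width: 0.004
```

send_rows --rows "0 0.04 0 0 0;0 0.04 0 0 0"

```text
time_s: 20.85
eef_pos: [482.2, -64.7, 157.4]
ee_rot: [0.705, -0.058, 0.704, 0.058]
force: [-0.5, 1.4, 4.8]
grip_width: -0.001
```

send_rows --rows "0 0.03 0 0 0;0 0.03 0 0 0"

```text
time_s: 21.05
eef_pos: [482.2, -64.7, 157.3]
ee_rot: [0.705, -0.058, 0.704, 0.058]
force: [-1.0, 1.5, 6.0]
grip_width: -0.003
```

send_rows --rows "0 0 -0.05 0 0;0 0 -0.1 0 0;0 0 -0.1 0 0;0 0 -0.1 0 0"

```text
time_s: 21.45
eef_pos: [482.3, -65.5, 157.3]
ee_rot: [0.705, -0.058, 0.704, 0.058]
force: [-1.6, 1.2, 6.3]
grip_width: 0.0
```

```bash
python3 ang.py a10
```

```text
t 21.45 inr [  0.32  50.49 157.28] F radio [-1.4   1.48  6.32]
needle 0.666 n 23
hub [ 49.84528721 127.95798587]
marker [87.6 82.4] 0.691 n 5
```

View pics/a10.png

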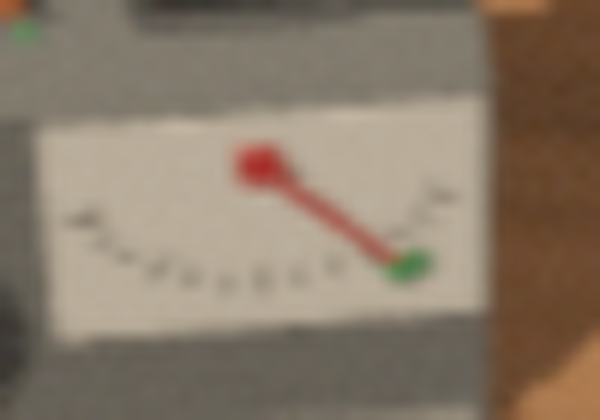

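send_rows --rows "0 -0.5 0 0 0;0 -3 0 0 0;0 -4.5 0 0 0;0 -4.5 -1 5 0;0 -4.5 -2 10 0;0 -4.5 -4 15 0;0 -4.5 -5 19 0;0 -4.5 -5 20 0;0 0 -5 20 0;0 0.5 -5 20 0;0 0.5 -5 20 0;0 0.5 -5 20 0"

```text
time_s: 22.7
eef_pos: [688.0, -82.4, 153.9]
ee_rot: [0.706, -0.059, 0.704, 0.058]
force: [0.3, 0.8, -0.2]
grip_width: -0.0
```

```bash
python3 dial.py d2; python3 - <<'E'
import cv2
a=cv2.imread("pics/d2_r.png")[330:490,500:670];cv2.imwrite("pics/d2_z.png",cv2.resize(a,None,fx=3.5,fy=3.5,interpolation=cv2.INTER_CUBIC))
E
```

```text
[[ 30. 265.]
 [-44.  17.]
 [102.  56.]
 [131. 213.]] [2.005e+02 1.000e-01 1.539e+02]
red 15924 [42.83333333 81.83333333] [ 86.83333333 135.33333333]
green 4695 [88.88267661 80.4829251 ] [81.5        72.66666667] [95.83333333 88.83333333]
```

View pics/d2_r.png

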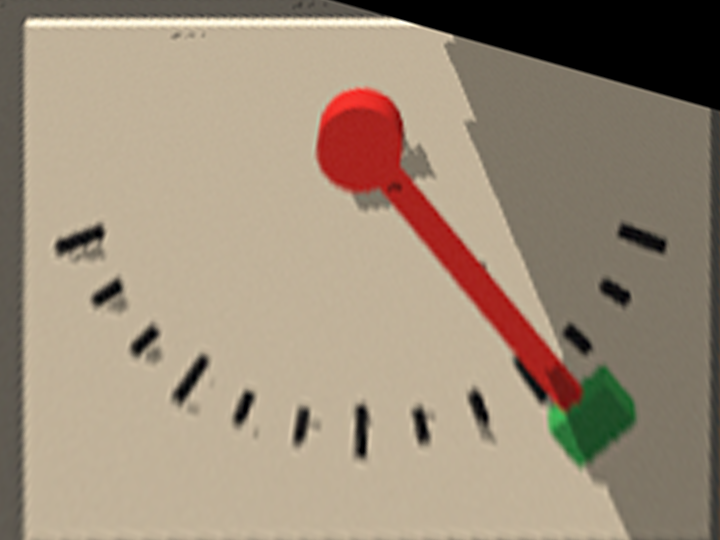

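View pics/d2_z.png

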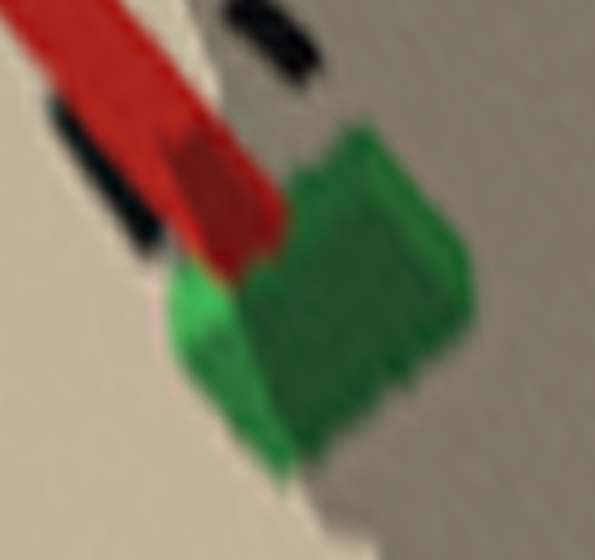

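The wrist view shows the tip about 1 mm (0.01–0.02 rad) short of the middle of the marker's inner edge, and the scene view agrees with 0.025 rad. I make one small correction of about 0.5 mm of rim.

send_rows --rows "0 -3 0 0 0;0 -5 0 0 0;0 -5 1 -5 0;0 -5 2 -10 0;0 -5 4 -15 0;0 -5 5 -19 0;0 -5 5 -20 0;0 -5 5 -20 0;0 -2 5 -20 0;0 -0.8 5 -20 0;0 -0.6 5 -20 0;0 -0.6 5 -20 0"

```text
time_s: 23.95
eef_pos: [483.0, -65.9, 158.2]
ee_rot: [0.705, -0.058, 0.705, 0.058]
force: [-0.1, -0.8, 0.2]
grip_width: -0.0
```

send_rows --rows "0 0.02 0 0 0;0 0.02 0 0 0"

```text
time_s: 24.15
eef_pos: [482.7, -65.8, 158.0]
ee_rot: [0.705, -0.059, 0.704, 0.058]
force: [0.5, -0.1, 0.7]
grip_width: -0.003
```

send_rows --rows "0 0.04 0 0 0;0 0.04 0 0 0"

```text
time_s: 24.35
eef_pos: [482.6, -65.8, 157.6]
ee_rot: [0.705, -0.059, 0.704, 0.058]
force: [2.3, -0.1, 3.8]
grip_width: 0.003
```

send_rows --rows "0 0.03 0 0 0;0 0.03 -0.03 0 0;0 0.03 -0.06 0 0;0 0.03 -0.06 0 0;0 0.03 -0.06 0 0"

```text
time_s: 24.85
eef_pos: [482.6, -66.1, 157.4]
ee_rot: [0.705, -0.058, 0.704, 0.058]
force: [1.1, 1.4, 6.1]
grip_width: 0.001
```

```bash
python3 ang.py a11
```

```text
t 24.85 inr [  0.54  49.93 157.36] F radio [1.31 1.24 6.07]
needle 0.673 n 24
hub [ 49.79114518 128.13124815]
marker [88.1 82.5] 0.698 n 5
```

send_rows --rows "0 0 -0.03 0 0;0 0 -0.03 0 0;0 0 -0.03 0 0"

```text
time_s: 25.2
eef_pos: [482.6, -66.3, 157.3]
ee_rot: [0.705, -0.058, 0.704, 0.058]
force: [1.7, 1.8, 6.4]
grip_width: -0.0
```

send_rows --rows "0 -0.5 0 0 0;0 -3 0 0 0;0 -4.5 0 0 0;0 -4.5 -1 5 0;0 -4.5 -2 10 0;0 -4.5 -4 15 0;0 -4.5 -5 19 0;0 -4.5 -5 20 0;0 0 -5 20 0;0 0.5 -5 20 0;0 0.5 -5 20 0;0 0.5 -5 20 0"

```text
time_s: 26.4
eef_pos: [688.1, -83.3, 154.0]
ee_rot: [0.705, -0.059, 0.704, 0.058]
force: [0.6, 0.2, 0.4]
grip_width: 0.0
```

```bash
python3 dial.py d3; python3 - <<'E'
import cv2
a=cv2.imread("pics/d3_r.png")[330:490,500:670];cv2.imwrite("pics/d3_z.png",cv2.resize(a,None,fx=3.5,fy=3.5,interpolation=cv2.INTER_CUBIC))
E
python3 ang.py a12
```

```text
[[ 29. 264.]
 [-45.  15.]
 [102.  55.]
 [131. 212.]] [200.4  -0.8 154. ]
red 15981 [42.83333333 82.16666667] [ 87.5        135.33333333]
green 4689 [88.85928059 80.45841331] [81.33333333 72.66666667] [95.83333333 89.        ]
t 26.45 inr [200.54  -0.81 154.3 ] F radio [-0.4  -0.42 -0.13]
needle 0.693 n 22
hub [ 50.68036768 127.25048163]
marker [87.7 82.3] 0.691 n 3
```

View pics/d3_z.png

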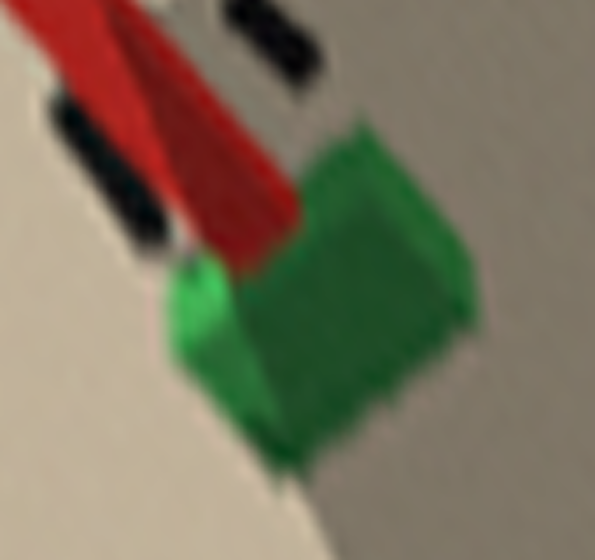

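View pics/d3_r.png

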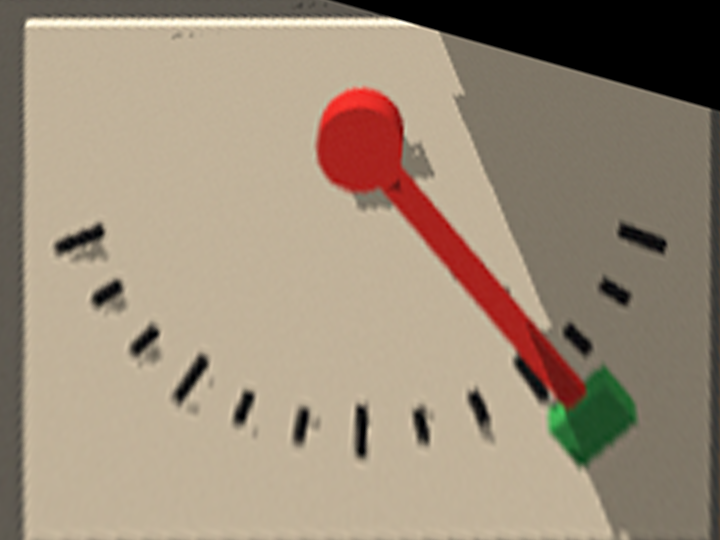

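The tip is now within about 0.5 mm of the middle of the marker's edge, and the scene view reads 0.693 against 0.691. One last look at everything before handing in.

```bash
python3 - <<'E'
from h import *
a=capture("scene");b=capture("top");save(a,"fs");save(b,"ft")
save(a,"fsc",(240,190,330,260),8)
o=cv2.imread("pics/top0.png");d=np.abs(o.astype(int)-b["pixels"][:,:,::-1]).max(2)
print({n:int((d[y0:y1,x0:x1]>40).sum()) for n,(x0,y0,x1,y1) in dict(tin=(308,118,340,150),ash=(360,112,402,150),opener=(252,120,292,142),tumA=(200,158,232,188),tumB=(410,145,442,177),remote=(450,155,478,204),domino=(166,142,196,198)).items()})
E
```

```text
{'tin': 454, 'ash': 336, 'opener': 0, 'tumA': 0, 'tumB': 0, 'remote': 0, 'domino': 0}
```

View pics/fs.png

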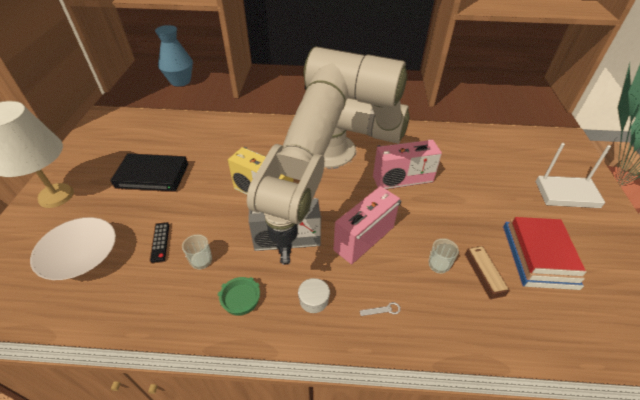

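View pics/fsc.png

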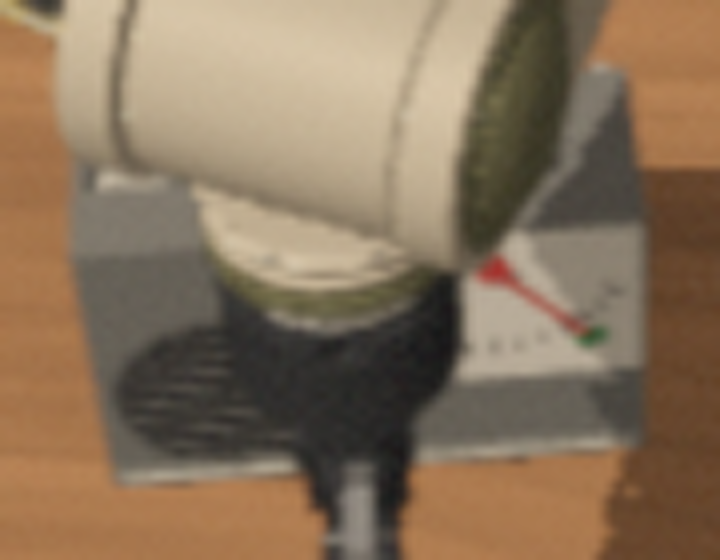

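The radio's corners sit at the same pixels as at the start, and the tin and ashtray in the scene picture are where they were. The arm covers them in the top view, which explains the differences there. The robot touches nothing, so I hand in.

```bash
python3 -c "
from rig import workorder;print(workorder.finish_job())"
```

```text
the job is handed in; nothing more can be done
None
```

I switched the radio on and tuned the needle to the green marker. I handed the job in at about 26.5 s of the 67 s allowed.

- **Switch:** I pushed the orange cap about 12 mm towards +y until it met its stop. The force reached 4.7 N there, and the scene picture afterwards showed the cap at the on end.
- **Tuning:** I rolled the wheel with the shut fingertips in three strokes, then made two small corrections. The pressure read at the end of each step was at most 7.6 N, below the roughly 12 N click. I have no direct reading of whether it clicked.
- **Needle:** The scene camera reads the needle at 0.693 rad and the marker at 0.691. The wrist close-up shows the tip within about 0.5 mm of the middle of the marker's edge. The wrist and scene readings differed by 0.01–0.03 rad along the way, and that last scene reading had the arm partly in view.
- **Surroundings:** The radio's corners are at the same pixels as at the start. The tumblers, opener, remote and domino box show no change in the top view. The tin and ashtray were partly hidden by the arm there, but look unmoved in the scene view. I did not measure the volume wheel separately, but nothing was moved near it. The arm stood clear of everything at hand-in.

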